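# Put the baking ingredients back in their trays

### The arm

A 6-joint arm with a two-finger parallel gripper is mounted at the origin on the work surface. World frame = base frame: x ahead of the robot, y to its left, z up, the work surface at z = 0. Lengths are in m, angles in rad, forces in N, time in s.
With the tool pointing down it reaches from about 0.35 to 0.775 m from the base axis. Payload 7.3 kg.
Tool frame: the origin (TCP) lies between the finger pads; the fingertips stand 8 mm ahead of it and the grasp point (between the pads) lies 11 mm behind it (robot.nose_length is the distance from the TCP to the fingertips, in m); z points along the fingers, y is the line along which they close (so a half turn about z gives the same grasp; the last joint's range is limited). The gripper opens to 92 mm and grips with 3 to 60 N. Pads are 19 mm wide; open, the fingers measure 130 mm over their backs; the gripper's body (75 mm by 190 mm) begins 47 mm behind the grasp point.
Start: joints at [1.134, 0.342, 1.524, -0, 1.275, -0.146], TCP at [0.151, 0.503, 0.235] pointing down, gripper open.
Joint ranges: [-2.53, 2.53], [-0.77, 2.02], [0.04, 2.7], [-1, 4.14], [0.28, 2.66], [-3.11, 3.11]. Speed limits (rad/s): [2.57, 2.57, 3.14, 3.14, 3.14, 3.14].

### API

Orientations are given as [roll, pitch, yaw] about the fixed x, y, z axes, in that order (R = Rz(yaw) Ry(pitch) Rx(roll)).
In Python, from cell import robot gives the robot as it stands. The module is installed in compiled form; this text tells all that it offers.
- The arm moves only by the shell command python3 -m jog 'ROWS' [FORCE]. ROWS is JSON, a list that holds one entry, the list of rows, each a list of 5 numbers: the gripper's target within -1 to 1 (fully open at 1, half-way at 0, shut at -1), then the shift along the tool's x, y, z in m, then the turn about the tool's z in rad. A call has 1 to 5 rows; each row is the pose to reach, as a shift and turn from the pose commanded when the call began, along the tool's axes at that moment; what a row does not reach only later rows make up. A row lasts 1/12 s, in which the tool goes at most 41.7 mm and 7.16 degrees, less where a joint would pass 70% of its speed; a pose out of reach is approached as far as the arm can. A call with a gripper value outside its range is refused whole. The fingers move at their own pace and stop on an object; FORCE is the grip in N (left out, the last holds). Time passes only in rows, so rows that repeat a pose let the fingers close. It gives the time, the measured TCP pose, the force, the opening and the grip force at its end, in the units of the state.
- robot.observe(): the state, without advancing time (a new reading comes with each control period).
- robot.read_camera(name): name is "side" or "top"; returns the picture (420x560x3 uint8, red, green, blue); there is no depth.
- robot.camera_model(name): a dict with "camera_matrix" (3x3 intrinsics, pixels), "position" and "attitude" of the camera in the world. Camera axes: x right, y down, z forward; pixel columns grow to the right and rows downward; lengths in m; the calibration is good to about 2 mm. A picture is of the moment at which its call begins. camera_model takes no time and is no camera call.
- robot.hand_in(): hands the job in; it is judged then, once.
The state is a dict: "time": time; "qpos": joint angles; "qvel": joint speeds; "joint_efforts": joint torques, N m; "tool_pos": TCP position; "tool_rot": TCP orientation; "contact_force": force on the tool from outside, world axes, zero at the start; "torque": the same for the moment, N m; "opening": finger opening in m; "grip_force": force on a finger pad.
Only numpy, scipy, OpenCV 4.12 (cv2) and the standard library are available. Lean on these libraries where they do the work, as an engineer would, in place of code of your own. Each camera call takes 0.05 s, during which the arm holds its last target. There are 200 camera calls.

### The job

Tidy up after the baking lesson: stand the two brown essence bottles in the yellow tray and the two spice jars in the green tray, one to each compartment, and the orange measuring cup in the white tray, all upright and flat on the tray floor. Set the glass down gently rather than dropping it, and leave the egg in its cup and the kitchen timer where they are.

Things in the scene. Friction and masses are not known exactly. Their poses are not given: they have to be found in the camera images.
- essence_red: small essence bottle of dark brown glass with a black screw cap, with a red label and a spot of the same colour on the cap: round body 34 mm in diameter up to 54 mm, cap 22 mm in diameter, 80 mm tall overall, about 70 g, loose, standing on the bench. Origin: centre of its underside, z up along its axis.
- essence_white: small essence bottle of dark brown glass with a black screw cap, with a white label and a spot of the same colour on the cap: round body 34 mm in diameter up to 54 mm, cap 22 mm in diameter, 80 mm tall overall, about 70 g, loose, standing on the bench. Origin: centre of its underside, z up along its axis.
- spice_paprika: squat round spice jar with dark red contents and a silver lid bearing a round patch of the same colour: 42 mm in diameter (lid 43 mm, from 46 mm up), 64 mm tall, about 90 g, loose, standing on the bench. Origin: centre of its underside, z up along its axis.
- spice_mustard: squat round spice jar with mustard yellow contents and a silver lid bearing a round patch of the same colour: 42 mm in diameter (lid 43 mm, from 46 mm up), 64 mm tall, about 90 g, loose, standing on the bench. Origin: centre of its underside, z up along its axis.
- cup: orange plastic measuring cup, straight-sided and open at the top: 52 mm outside diameter, 60 mm tall, wall 3 mm, about 50 g, loose, standing on the bench. Origin: centre of its underside, z up along its axis.
- yellow_tray: yellow plastic tray, outside 90 x 160 mm, open at the top, split by one 20 mm high wall (5 mm thick, at y = 0) into two equal compartments of about 80 x 72 mm centred at y = +39 mm and -39 mm. Its floor is 5 mm thick, its outer walls 5 mm thick, and it stands 20 mm high. Fixed to the bench. Origin: centre of its underside; x along its short side, y along its long side, z up.
- green_tray: green plastic tray, outside 90 x 160 mm, open at the top, split by one 20 mm high wall (5 mm thick, at y = 0) into two equal compartments of about 80 x 72 mm centred at y = +39 mm and -39 mm. Its floor is 5 mm thick, its outer walls 5 mm thick, and it stands 20 mm high. Fixed to the bench. Origin: centre of its underside; x along its short side, y along its long side, z up.
- white_tray: white plastic tray, outside 90 x 120 mm, open at the top, undivided (inside 80 x 110 mm). Its floor is 5 mm thick, its outer walls 5 mm thick, and it stands 20 mm high. Fixed to the bench. Origin: centre of its underside; x along its short side, y along its long side, z up.
- egg_cup: bystander: a brown egg in a white china egg cup, one piece, 44 mm in diameter, 59 mm tall, loose; to be left alone. Origin: centre of its underside, z up along its axis.
- timer: bystander: a round grey and white kitchen timer with a black bar on top, 48 mm in diameter, 35 mm tall, loose; to be left alone. Origin: centre of its underside, z up along its axis.
Mind the look-alikes: they are no part of the job. What is shaped like the essence_red but blue or purple is not meant.

How it is judged:
At the end, for the whole second after the job is handed in: Both essence bottles stand in the yellow tray and both spice jars in the green tray, one per compartment, and the cup in the white tray: each between the walls, its underside under 10 mm above the tray's underside, leaning under 0.15 rad, slower than 20 mm/s (x of essence_red in the frame of yellow_tray between -0.04 and 0.04 m and y of essence_red in the frame of yellow_tray between -0.075 and 0.075 m and z of each of essence_red, essence_white in the frame of yellow_tray below 0.01 m and angle between each of essence_red, essence_white, spice_paprika, spice_mustard, cup's own z axis and vertical below 0.15 rad and linear speed of each of essence_red, essence_white, spice_paprika, spice_mustard, cup below 0.02 m/s and x of essence_white in the frame of yellow_tray between -0.04 and 0.04 m and y of essence_white in the frame of yellow_tray between -0.075 and 0.075 m and x of spice_paprika in the frame of green_tray between -0.04 and 0.04 m and y of spice_paprika in the frame of green_tray between -0.075 and 0.075 m and z of each of spice_paprika, spice_mustard in the frame of green_tray below 0.01 m and x of spice_mustard in the frame of green_tray between -0.04 and 0.04 m and y of spice_mustard in the frame of green_tray between -0.075 and 0.075 m and x of cup in the frame of white_tray between -0.04 and 0.04 m and y of cup in the frame of white_tray between -0.055 and 0.055 m and z of cup in the frame of white_tray below 0.01 m and ((y of essence_red in the frame of yellow_tray above 0 m and y of essence_white in the frame of yellow_tray below 0 m) or (y of essence_red in the frame of yellow_tray below 0 m and y of essence_white in the frame of yellow_tray above 0 m)) and ((y of spice_paprika in the frame of green_tray above 0 m and y of spice_mustard in the frame of green_tray below 0 m) or (y of spice_paprika in the frame of green_tray below 0 m and y of spice_mustard in the frame of green_tray above 0 m))); the robot touches nothing.
It fails at once if a glass bottle or jar moves faster than 0.8 m/s while its underside is less than 40 mm above the bench (dropped or knocked over hard) ((linear speed of essence_red above 0.8 m/s and height (world z) of essence_red below 0.04 m) or (linear speed of essence_white above 0.8 m/s and height (world z) of essence_white below 0.04 m) or (linear speed of spice_paprika above 0.8 m/s and height (world z) of spice_paprika below 0.04 m) or (linear speed of spice_mustard above 0.8 m/s and height (world z) of spice_mustard below 0.04 m)).
It fails at once if the egg cup or the timer is shifted more than 25 mm or tipped by more than 0.5 rad (distance of any of egg_cup, timer from where it was at the start of the episode above 0.025 m or angle between any of egg_cup, timer's own z axis and vertical above 0.5 rad).
It also fails if it takes over 120 s, if anything falls off the work surface, if the arm or the gripper's body presses on something with over 40 N, if the wrist force passes 120 N, or if a joint passes its speed limit or range.

## Working session

There is one attempt and no reset: what is moved stays moved. The work goes in short steps, Python scripts to look and compute and a shell command to move; the robot and the scene stay as the last step left them, time stands still between calls to the robot, and variables do not carry over. Pictures are saved under pics/ and viewed, at most 14 in all, crops included, and the job is handed in when it is done.

```bash
mkdir -p pics
python3 - <<'E'
from cell import robot
import cv2
for n in ("top","side"):
    im=robot.read_camera(n); cv2.imwrite(f"pics/{n}0.png",im[:,:,::-1])
    print(n,robot.camera_model(n))
print(robot.observe())
E
```

```text
top {'camera_matrix': array([[446.91041296,   0.        , 276.3162192 ],
       [  0.        , 446.91041296, 215.24413872],
       [  0.        ,   0.        ,   1.        ]]), 'position': array([3.60547669e-01, 1.05056005e-04, 9.35310763e-01]), 'attitude': array([-2.98121746, -0.02189331, -1.54457657])}
side {'camera_matrix': array([[393.20352797,   0.        , 275.21978732],
       [  0.        , 393.20352797, 211.36559321],
       [  0.        ,   0.        ,   1.        ]]), 'position': array([ 0.22514837, -0.65320149,  0.58603079]), 'attitude': array([-2.23249297, -0.01943192, -0.37528805])}
{'time': 0.1, 'qpos': array([ 1.13403663e+00,  3.42632544e-01,  1.52492127e+00,  3.66241802e-06,
        1.27539054e+00, -1.45990613e-01]), 'qvel': array([ 0.00045077, -0.00226424, -0.00101513,  0.00214619, -0.00049713,
        0.0007001 ]), 'joint_efforts': array([ 1.78195431e-03, -4.32006419e+01, -2.44690865e+01,  7.19262566e-02,
        5.25972841e-02, -1.07804146e-05]), 'tool_pos': array([0.15033522, 0.50265037, 0.23412517]), 'tool_rot': array([-3.14025585e+00, -2.00099661e-04,  2.85082236e+00]), 'contact_force': array([ 0.16138899, -0.67775398, -0.21876745]), 'torque': array([ 0.00949855, -0.00162016,  0.00978163]), 'grip_force': 0.0, 'opening': 0.09190317686404521}
```

View pics/top0.png

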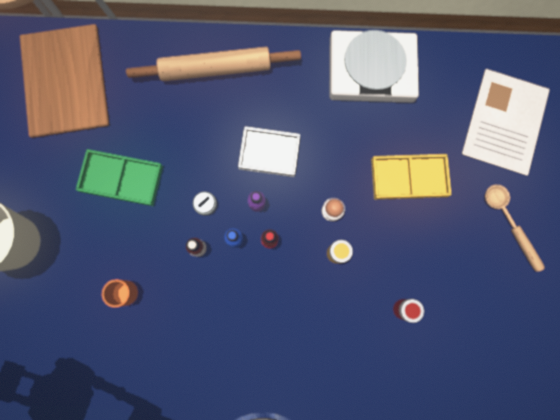

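View pics/side0.png

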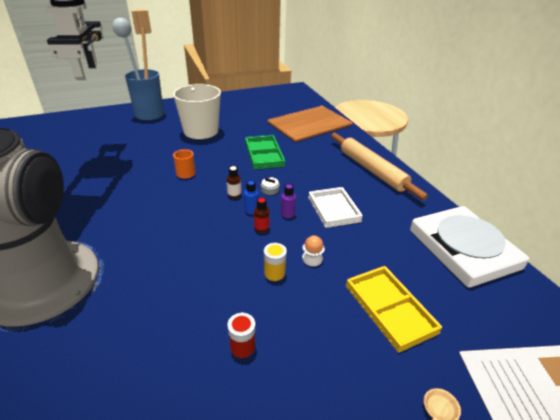

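The top view shows these, with top-view pixels:
- **Essence bottles:** white (193,245) and red (270,238). The look-alikes are blue (234,237) and purple (256,200).
- **Bystanders:** timer (204,203) and egg (333,208).
- **Jars and cup:** mustard (341,251), paprika (412,310), cup (117,293).
- **Trays:** green (120,178), white (270,151), yellow (411,177).

The side view shows the same items, with white at (234,183) and red at (262,215). Next I triangulate the tops and make one enlarged crop.

```bash
cat > h.py <<'E'
import numpy as np, cv2
from cell import robot
from scipy.spatial.transform import Rotation as R
M={n:robot.camera_model(n) for n in("top","side")}
def ray(n,p):
    m=M[n]; d=np.linalg.solve(m["camera_matrix"],[p[0],p[1],1.]); return m["position"],R.from_euler("xyz",m["attitude"]).apply(d)
def at(n,p,z):
    o,d=ray(n,p); return o+d*(z-o[2])/d[2]
def tri(pt,ps):
    o1,d1=ray("top",pt);o2,d2=ray("side",ps)
    s=np.linalg.lstsq(np.c_[d1,-d2],o2-o1,rcond=None)[0]
    a,b=o1+s[0]*d1,o2+s[1]*d2; return (a+b)/2,np.linalg.norm(a-b)
def proj(n,P):
    m=M[n]; q=m["camera_matrix"]@R.from_euler("xyz",m["attitude"]).inv().apply(np.array(P)-m["position"]); return q[:2]/q[2]
E
python3 - <<'E'
from h import *
t=cv2.imread("pics/top0.png");s=cv2.imread("pics/side0.png")
c1=cv2.resize(t[185:270,170:370],None,fx=4,fy=4,interpolation=2)
c2=cv2.resize(s[140:290,160:350],None,fx=4,fy=4,interpolation=2)[:, :]
cv2.imwrite("pics/ct.png",c1);cv2.imwrite("pics/cs.png",c2)
P=dict(white=((192,245),(233,170)),red=((270,237),(262,202)),mustard=((341,251),(275,250)),paprika=((412,311),(242,322)),cup=((116,293),(185,155)),
 blue=((234,236),(251,184)),purple=((256,198),(289,188)),egg=((334,207),(314,240)),timer=((204,203),(270,182)))
for k,v in P.items():
    p,e=tri(*v); print(k,p.round(4),"miss",round(e,4))
hsv=cv2.cvtColor(t,cv2.COLOR_BGR2HSV)
for k,lo,hi,w in(("yellow",(20,120,90),(34,255,255),(365,145,460,205)),("green",(45,80,50),(85,255,255),(70,140,170,215)),("whitet",(0,0,130),(180,90,255),(230,120,310,182))):
    x0,y0,x1,y1=w; m=cv2.inRange(hsv,lo,hi)[y0:y1,x0:x1]
    pts=cv2.findNonZero(m)[:,0]+[x0,y0]
    r=cv2.minAreaRect(pts.astype(np.float32)); b=cv2.boxPoints(r)
    W=np.array([at("top",q,.015)[:2] for q in b]); e=[np.linalg.norm(W[i]-W[i-1]).round(3) for i in range(4)]
    i=np.argmax([np.linalg.norm(W[(j+1)%4]-W[j]) for j in range(2)]); d=W[(i+1)%4]-W[i]
    print(k,W.mean(0).round(4),e,"long axis deg",np.degrees(np.arctan2(d[1],d[0])).round(1))
E
```

```text
white [0.4385 0.1456 0.0726] miss 0.0018
red [ 0.4588 -0.0044  0.0743] miss 0.0031
mustard [ 0.4356 -0.144   0.0628] miss 0.0012
paprika [ 0.3248 -0.2809  0.0649] miss 0.0027
cup [0.3453 0.2887 0.0552] miss 0.0056
blue [0.4578 0.0651 0.0779] miss 0.0019
purple [0.5352 0.0251 0.0742] miss 0.0036
egg [ 0.5255 -0.1318  0.0501] miss 0.002
timer [0.5311 0.1339 0.0237] miss 0.0028
yellow [ 0.6034 -0.3011] [np.float64(0.092), np.float64(0.167), np.float64(0.092), np.float64(0.164)] long axis deg -86.1
green [0.5821 0.3168] [np.float64(0.168), np.float64(0.094), np.float64(0.17), np.float64(0.093)] long axis deg -99.8
whitet [0.649  0.0043] [np.float64(0.125), np.float64(0.101), np.float64(0.127), np.float64(0.101)] long axis deg -96.5
```

View pics/ct.png

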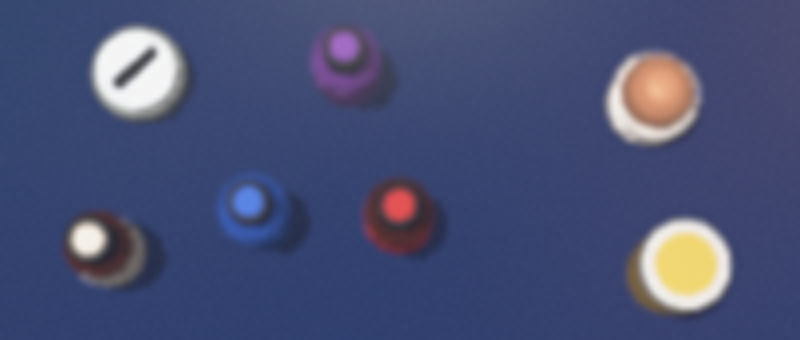

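View pics/cs.png

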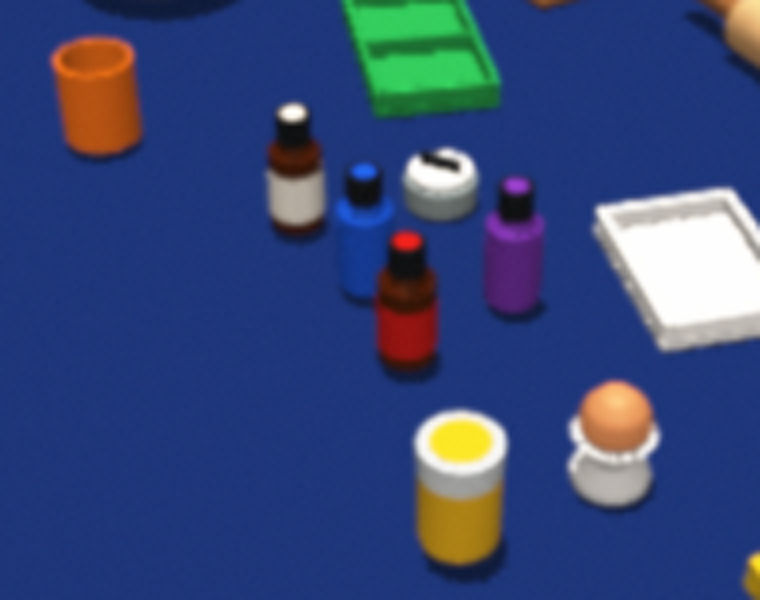

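The enlarged crops confirm the choice. Red is the brown glass bottle at top (270,236), and white is the brown glass bottle at top (192,245). The all-blue (232,236) and all-purple (256,197) bottles are the look-alikes. Now I refine the positions and check the tray rims in both views.

Run:
```python
from h import *
P=dict(white=((192,245),(233.2,168.3),.08),red=((270,236.3),(261.5,200),.08),mustard=((341.8,251.2),(275.2,250.2),.064),paprika=((412.5,310.7),(241.8,323.5),.064),cup=((116.2,292.8),(183.8,154.8),.06))
for k,(a,b,z) in P.items():
    p,e=tri(a,b); print(k,"tri",p.round(4),"top",at("top",a,z)[:2].round(4),"side",at("side",b,z)[:2].round(4))
for n,a,b in(("yNE",(373,157),(382,268.5)),("ySE",(374,198.5),(347.5,295.5)),("ySW",(451,196),(402,338)),("yNW",(449,155),(438,318)),
 ("gLT",(86.5,151),(277,137)),("wSW",(298,174),(326,223)),("wNW",(299,132),(359,216)),("wSE",(240,168),(310,193)),("wNE",(247,128.5),(343.5,188.5))):
    p,e=tri(a,b); print(n,p.round(4),round(e,4))
```

```text
white tri [0.4385 0.1446 0.078 ] top [0.437  0.1446] side [0.439  0.1412]
red tri [ 0.4587 -0.0041  0.0797] top [ 0.458  -0.0039] side [ 0.4592 -0.0045]
mustard tri [ 0.4353 -0.1455  0.0636] top [ 0.4346 -0.1452] side [ 0.4359 -0.1459]
paprika tri [ 0.3246 -0.2823  0.0631] top [ 0.324  -0.2818] side [ 0.3251 -0.2831]
cup tri [0.344  0.2884 0.0562] top [0.3431 0.2874] side [0.3442 0.2814]
yNE [ 0.6417 -0.2199  0.0117] 0.0037
ySE [ 0.5598 -0.2307 -0.0253] 0.0009
ySW [ 0.562  -0.3796  0.0335] 0.0081
yNW [ 0.6435 -0.3731  0.0407] 0.0013
gLT [0.6461 0.3909 0.0062] 0.016
wSW [ 0.5972 -0.0589  0.0186] 0.0036
wNW [ 0.6882 -0.0584  0.0146] 0.0097
wSE [0.6106 0.0627 0.017 ] 0.0044
wNE [0.699  0.0508 0.0174] 0.0057
```

Heights agree with the text: bottles about 80 mm, jars about 64 mm, cup about 57 mm, white tray rim about 17 mm. All positions are in reach. The cup comes first, and I turn the tool to yaw π so its axes line up with the world.

```bash
python3 -m jog '[[[0.8,-0.03,-0.02,0,-0.1],[0.8,-0.06,-0.04,0,-0.2],[0.8,-0.09,-0.05,0,-0.291],[0.8,-0.12,-0.075,0,-0.291],[0.8,-0.12,-0.075,0,-0.291]]]' 20
```

```text
time: 0.52
tool_pos: [0.2468, 0.3925, 0.2343]
tool_rot: [-3.139, 0.0, 3.138]
contact_force: [0.4, 2.0, 0.4]
opening: 0.0828
grip_force: 0.0
```

```bash
python3 -m jog '[[[0.8,-0.098,-0.107,0.115,0],[0.8,-0.098,-0.107,0.115,0],[0.8,-0.098,-0.107,0.115,0],[0.8,-0.098,-0.107,0.115,0],[0.8,-0.098,-0.107,0.115,0]]]'; python3 -m jog '[[[0.8,0,0,0,0],[0.8,0,0,0,0]]]'
```

```text
time: 0.93
tool_pos: [0.3424, 0.2868, 0.1169]
tool_rot: [-3.139, -0.003, 3.14]
contact_force: [-0.4, 0.2, -0.2]
opening: 0.0828
grip_force: 0.0
time: 1.1
tool_pos: [0.3419, 0.2893, 0.1192]
tool_rot: [-3.141, -0.002, 3.139]
contact_force: [0.1, 0.1, -0.3]
opening: 0.0827
grip_force: 0.0
```

```bash
python3 -m jog '[[[0.8,-0.002,-0.002,0.04,0],[0.8,-0.002,-0.002,0.07,0],[0.8,-0.002,-0.002,0.09,0],[0.8,-0.002,-0.002,0.09,0],[0.8,-0.002,-0.002,0.09,0]]]'; python3 -m jog '[[[-1,0,0,0,0],[-1,0,0,0,0],[-1,0,0,0,0],[-1,0,0,0,0],[-1,0,0,0,0]]]' 20
```

```text
time: 1.52
tool_pos: [0.3434, 0.2887, 0.0301]
tool_rot: [-3.141, -0.001, -3.14]
contact_force: [0.3, 0.2, 0.3]
opening: 0.0827
grip_force: 0.0
time: 1.93
tool_pos: [0.3444, 0.2881, 0.0305]
tool_rot: [3.141, 0.001, -3.141]
contact_force: [0.4, -0.1, 0.2]
opening: 0.0539
grip_force: 0.2
```

```bash
python3 -m jog '[[[-1,0,0,0,0],[-1,0,0,0,0],[-1,0,0,0,0],[-1,0,0,0,0]]]' 20; python3 -m jog '[[[-1,0,0,-0.02,0],[-1,0,0,-0.05,0],[-1,0,0,-0.085,0],[-1,0,0,-0.12,0],[-1,0,0,-0.12,0]]]'
```

```text
time: 2.27
tool_pos: [0.3444, 0.288, 0.0303]
tool_rot: [3.141, 0.001, -3.142]
contact_force: [-1.0, 0.3, 6.7]
opening: 0.0518
grip_force: 20.0
time: 2.68
tool_pos: [0.3468, 0.2894, 0.1554]
tool_rot: [3.136, 0.009, -3.141]
contact_force: [1.2, 0.8, 0.0]
opening: 0.0512
grip_force: 20.0
```

```bash
python3 -m jog '[[[-1,-0.03,-0.025,0,0],[-1,-0.058,-0.053,0,0],[-1,-0.087,-0.081,0,0],[-1,-0.116,-0.109,0,0],[-1,-0.145,-0.137,0,0]]]'; python3 -m jog '[[[-1,-0.03,-0.028,0,0],[-1,-0.059,-0.056,0,0],[-1,-0.088,-0.084,0,0],[-1,-0.117,-0.112,0,0],[-1,-0.145,-0.137,0,0]]]'; python3 -m jog '[[[-1,-0.015,-0.011,0,0],[-1,-0.015,-0.011,0,0],[-1,-0.015,-0.011,0.0,0],[-1,-0.015,-0.011,0.0,0]]]'
```

```text
time: 3.1
tool_pos: [0.4898, 0.1491, 0.1493]
tool_rot: [3.142, -0.001, -3.141]
contact_force: [0.5, 0.7, -0.1]
opening: 0.0514
grip_force: 20.0
time: 3.52
tool_pos: [0.6349, 0.0116, 0.1488]
tool_rot: [3.142, -0.001, 3.141]
contact_force: [0.4, 0.0, -1.1]
opening: 0.0511
grip_force: 20.0
time: 3.85
tool_pos: [0.648, 0.0034, 0.1488]
tool_rot: [3.141, -0.002, -3.141]
contact_force: [-0.4, 0.2, -0.9]
opening: 0.0512
grip_force: 20.0
```

```bash
python3 -m jog '[[[-1,0,0,0.04,0],[-1,0,0,0.075,0],[-1,0,0,0.098,0],[-1,0,0,0.109,0],[-1,0,0,0.1125,0]]]'; python3 -m jog '[[[-1,0,0,0.001,0],[-1,0,0,0.001,0],[0.5,0,0,0.001,0],[0.5,0,0,0.001,0],[0.5,0,0,0.001,0]]]';  python3 -m jog '[[[0.5,0,0,0,0],[0.5,0,0,0,0],[0.5,0,0,0,0]]]'
```

```text
time: 4.27
tool_pos: [0.647, 0.0042, 0.0356]
tool_rot: [3.141, -0.005, -3.14]
contact_force: [0.1, -0.1, -0.4]
opening: 0.0512
grip_force: 20.0
time: 4.68
tool_pos: [0.6498, 0.0027, 0.0375]
tool_rot: [-3.141, 0.002, -3.141]
contact_force: [0.1, 0.3, 0.5]
opening: 0.0661
grip_force: 0.0
time: 4.93
tool_pos: [0.6491, 0.0028, 0.0364]
tool_rot: [3.142, 0.0, -3.141]
contact_force: [0.2, -0.9, -0.1]
opening: 0.0688
grip_force: 0.0
```

```bash
python3 -m jog '[[[0.5,0,0,-0.02,0],[0.5,0,0,-0.06,0],[0.5,0,0,-0.1,0],[0.5,0.025,-0.015,-0.105,0],[0.5,0.054,-0.037,-0.105,0]]]'; python3 -m jog '[[[0.5,0.032,-0.022,0,0],[0.5,0.064,-0.044,0,0],[0.5,0.096,-0.067,0,0],[0.5,0.128,-0.089,0,0],[0.5,0.16,-0.111,0,0]]]'; python3 -m jog '[[[0.5,0,0,0,0],[0.5,0,0,0,0],[0.5,0,0,0.0,0]]]'
python3 - <<'E'
from h import *
cv2.imwrite("pics/top1.png",robot.read_camera("top")[:,:,::-1]);cv2.imwrite("pics/side1.png",robot.read_camera("side")[:,:,::-1])
E
```

```text
time: 5.35
tool_pos: [0.5976, -0.0335, 0.1448]
tool_rot: [-3.141, 0.009, -3.139]
contact_force: [0.4, -1.4, -0.2]
opening: 0.0689
grip_force: 0.0
time: 5.77
tool_pos: [0.4335, -0.1459, 0.1414]
tool_rot: [-3.141, 0.0, -3.141]
contact_force: [-0.3, -1.1, 0.4]
opening: 0.0689
grip_force: 0.0
time: 6.02
tool_pos: [0.4357, -0.1455, 0.1416]
tool_rot: [-3.141, 0.001, 3.141]
contact_force: [0.3, -0.2, -0.9]
opening: 0.0689
grip_force: 0.0
```

View pics/side1.png

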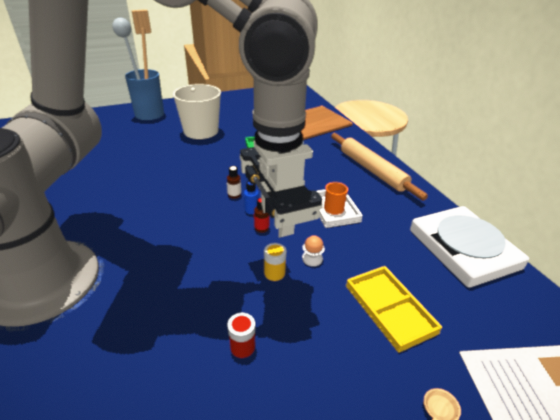

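The side view shows the cup upright in the white tray at (336,197), with the gripper above the mustard jar at (275,262) and the egg untouched. Next I pick up the mustard jar.

```bash
python3 -m jog '[[[0.5,0,0,0.04,0],[0.5,0,0,0.075,0],[0.5,0,0,0.1,0],[0.5,0,0,0.111,0],[0.5,0,0,0.111,0]]]'; python3 -m jog '[[[-1,0,0,0,0],[-1,0,0,0,0],[-1,0,0,0,0],[-1,0,0,0,0],[-1,0,0,0,0]]]' 25; python3 -m jog '[[[-1,0,0,0,0],[-1,0,0,0,0],[-1,0,0,0,0],[-1,0,0,0,0]]]'
```

```text
time: 6.53
tool_pos: [0.4342, -0.1436, 0.0275]
tool_rot: [3.139, -0.005, -3.14]
contact_force: [-0.1, -0.8, 0.5]
opening: 0.0689
grip_force: 0.0
time: 6.95
tool_pos: [0.4357, -0.1454, 0.0311]
tool_rot: [-3.141, 0.002, -3.141]
contact_force: [1.1, 1.5, 3.8]
opening: 0.0423
grip_force: 25.0
time: 7.28
tool_pos: [0.4357, -0.1454, 0.031]
tool_rot: [-3.141, 0.002, -3.142]
contact_force: [0.9, 2.4, 7.2]
opening: 0.0426
grip_force: 25.0
```

```bash
python3 -m jog '[[[-1,0,0,-0.015,0],[-1,0,0,-0.045,0],[-1,0,0,-0.08,0],[-1,0,0,-0.11,0],[-1,0,0,-0.12,0]]]'; python3 -m jog '[[[-1,-0.006,0.02,0,0],[-1,-0.017,0.055,0,0],[-1,-0.028,0.092,0,0],[-1,-0.039,0.129,0,0],[-1,-0.051,0.166,0,0]]]'; python3 -m jog '[[[-1,-0.011,0.037,0,0],[-1,-0.022,0.074,0,0],[-1,-0.033,0.111,0,0],[-1,-0.045,0.148,0,0],[-1,-0.056,0.185,0,0]]]'; python3 -m jog '[[[-1,-0.011,0.037,0,0],[-1,-0.022,0.074,0,0],[-1,-0.033,0.111,0,0],[-1,-0.042,0.137,0,0],[-1,-0.046,0.1495,0,0]]]';python3 -m jog '[[[-1,0,0,0,0],[-1,0,0,0,0],[-1,0,0,0,0]]]'
```

```text
time: 7.7
tool_pos: [0.4367, -0.1462, 0.1544]
tool_rot: [-3.138, 0.006, -3.141]
contact_force: [1.2, -0.8, -0.3]
opening: 0.0419
grip_force: 25.0
time: 8.12
tool_pos: [0.4859, 0.0223, 0.1504]
tool_rot: [-3.142, 0.0, 3.141]
contact_force: [0.2, 0.2, -1.3]
opening: 0.0425
grip_force: 25.0
time: 8.53
tool_pos: [0.5421, 0.2076, 0.1502]
tool_rot: [-3.141, -0.0, -3.141]
contact_force: [0.6, 0.4, -1.9]
opening: 0.0425
grip_force: 25.0
time: 8.95
tool_pos: [0.5879, 0.3589, 0.1495]
tool_rot: [3.141, -0.0, -3.139]
contact_force: [-1.0, -0.9, -0.0]
opening: 0.0419
grip_force: 25.0
time: 9.2
tool_pos: [0.5877, 0.3541, 0.1499]
tool_rot: [-3.141, -0.001, 3.141]
contact_force: [0.1, -0.3, -1.4]
opening: 0.0426
grip_force: 25.0
```

```bash
python3 -m jog '[[[-1,-0.001,0.001,0.035,0],[-1,-0.001,0.001,0.07,0],[-1,-0.001,0.001,0.095,0],[-1,-0.001,0.001,0.106,0],[-1,-0.001,0.001,0.11,0]]]'; python3 -m jog '[[[-1,0,0,0.002,0],[-1,0,0,0.003,0],[-1,0,0,0.003,0],[0.25,0,0,0.003,0],[0.25,0,0,0.003,0]]]';  python3 -m jog '[[[0.25,0,0,0,0],[0.25,0,0,0,0],[0.25,0,0,0,0]]]'
```

```text
time: 9.62
tool_pos: [0.5879, 0.3545, 0.0382]
tool_rot: [-3.14, -0.004, 3.14]
contact_force: [0.1, 0.8, -0.8]
opening: 0.0422
grip_force: 25.0
time: 10.03
tool_pos: [0.5897, 0.3567, 0.0388]
tool_rot: [3.14, 0.002, -3.141]
contact_force: [-0.2, 0.4, 0.8]
opening: 0.0514
grip_force: 0.0
time: 10.28
tool_pos: [0.5891, 0.3564, 0.0376]
tool_rot: [3.141, 0.0, -3.141]
contact_force: [0.4, 0.4, 0.4]
opening: 0.0574
grip_force: 0.0
```

```bash
python3 -m jog '[[[0.25,0,0,-0.02,0],[0.25,0,0,-0.06,0],[0.25,0,0,-0.1,0],[0.25,0.01,-0.015,-0.112,0],[0.25,0.03,-0.042,-0.112,0]]]'; python3 -m jog '[[[0.25,0.024,-0.034,0,0],[0.25,0.048,-0.068,0,0],[0.25,0.072,-0.102,0,0],[0.25,0.096,-0.136,0,0],[0.25,0.12,-0.17,0,0]]]'; python3 -m jog '[[[0.25,0.001,-0.0005,0,0],[0.25,0.001,-0.0005,0,0],[0.25,0.001,-0.0005,0.0,0]]]'
python3 - <<'E'
from h import *
cv2.imwrite("pics/top2.png",robot.read_camera("top")[:,:,::-1]);cv2.imwrite("pics/side2.png",robot.read_camera("side")[:,:,::-1])
E
```

```text
time: 10.7
tool_pos: [0.5621, 0.3167, 0.1541]
tool_rot: [3.137, 0.011, -3.14]
contact_force: [0.8, -1.2, -0.6]
opening: 0.0574
grip_force: 0.0
time: 11.12
tool_pos: [0.4376, 0.143, 0.1494]
tool_rot: [3.142, 0.001, -3.141]
contact_force: [1.4, -0.9, 0.3]
opening: 0.0573
grip_force: 0.0
time: 11.37
tool_pos: [0.4389, 0.1439, 0.1499]
tool_rot: [3.141, 0.002, 3.141]
contact_force: [-0.1, 0.5, 0.2]
opening: 0.0574
grip_force: 0.0
```

View pics/side2.png

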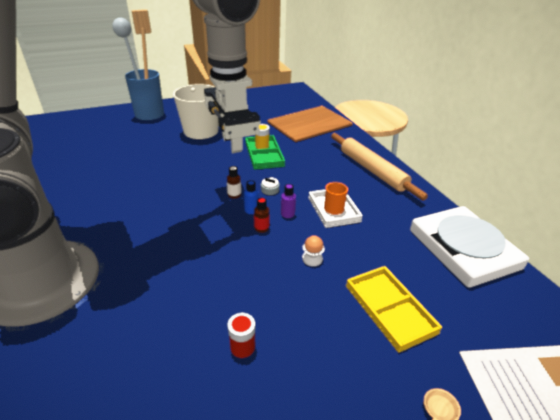

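The side view shows the mustard jar upright in the green tray's far compartment at (263,137). The white-labelled bottle is still at (234,183), with the gripper above it.

```bash
python3 -m jog '[[[0.25,0,0,0.04,0],[0.25,0,0,0.075,0],[0.25,0,0,0.1,0],[0.25,0,0,0.114,0],[0.25,0,0,0.118,0]]]'; python3 -m jog '[[[-1,0,0,0,0],[-1,0,0,0,0],[-1,0,0,0,0],[-1,0,0,0,0],[-1,0,0,0,0]]]' 25; python3 -m jog '[[[-1,0,0,0,0],[-1,0,0,0,0],[-1,0,0,0,0]]]'
```

```text
time: 11.88
tool_pos: [0.4371, 0.1444, 0.0285]
tool_rot: [-3.141, -0.004, -3.14]
contact_force: [-0.5, -0.2, 0.1]
opening: 0.0573
grip_force: 0.0
time: 12.3
tool_pos: [0.4389, 0.1441, 0.0323]
tool_rot: [3.141, 0.003, -3.141]
contact_force: [-0.6, 1.7, 3.3]
opening: 0.0333
grip_force: 25.0
time: 12.55
tool_pos: [0.4389, 0.144, 0.0323]
tool_rot: [3.141, 0.003, -3.142]
contact_force: [-0.3, 1.5, 5.8]
opening: 0.0335
grip_force: 25.0
```

```bash
python3 -m jog '[[[-1,0,0,-0.015,0],[-1,0,0,-0.045,0],[-1,0,0,-0.08,0],[-1,0,0,-0.11,0],[-1,0,0,-0.12,0]]]'; python3 -m jog '[[[-1,-0.007,-0.02,0,0],[-1,-0.019,-0.055,0,0],[-1,-0.032,-0.092,0,0],[-1,-0.044,-0.128,0,0],[-1,-0.057,-0.164,0,0]]]'; python3 -m jog '[[[-1,-0.013,-0.037,0,0],[-1,-0.025,-0.073,0,0],[-1,-0.038,-0.11,0,0],[-1,-0.051,-0.146,0,0],[-1,-0.063,-0.183,0,0]]]'; python3 -m jog '[[[-1,-0.013,-0.037,0,0],[-1,-0.025,-0.073,0,0],[-1,-0.036,-0.105,0,0],[-1,-0.044,-0.127,0,0],[-1,-0.047,-0.137,0,0]]]';python3 -m jog '[[[-1,0,0,0,0],[-1,0,0,0,0],[-1,0,0,0,0]]]'
```

```text
time: 12.97
tool_pos: [0.4398, 0.144, 0.1555]
tool_rot: [3.141, 0.007, -3.141]
contact_force: [1.7, -0.3, -0.4]
opening: 0.0335
grip_force: 25.0
time: 13.38
tool_pos: [0.495, -0.0219, 0.1515]
tool_rot: [-3.142, 0.0, -3.141]
contact_force: [0.4, 0.5, 0.7]
opening: 0.0332
grip_force: 25.0
time: 13.8
tool_pos: [0.5582, -0.2051, 0.1512]
tool_rot: [3.141, -0.0, 3.142]
contact_force: [0.7, 1.6, -1.1]
opening: 0.0336
grip_force: 25.0
time: 14.22
tool_pos: [0.605, -0.3438, 0.1505]
tool_rot: [-3.141, -0.0, 3.139]
contact_force: [0.7, 0.9, -1.2]
opening: 0.0336
grip_force: 25.0
time: 14.47
tool_pos: [0.6048, -0.3391, 0.151]
tool_rot: [3.141, -0.001, -3.141]
contact_force: [0.6, -0.2, 0.0]
opening: 0.034
grip_force: 25.0
```

```bash
python3 -m jog '[[[-1,-0.001,-0.001,0.035,0],[-1,-0.001,-0.001,0.07,0],[-1,-0.001,-0.001,0.095,0],[-1,-0.001,-0.001,0.106,0],[-1,-0.001,-0.001,0.11,0]]]'; python3 -m jog '[[[-1,0,0,0.002,0],[-1,0,0,0.003,0],[-1,0,0,0.003,0],[0.1,0,0,0.003,0],[0.1,0,0,0.003,0]]]';  python3 -m jog '[[[0.1,0,0,0,0],[0.1,0,0,0,0],[0.1,0,0,0,0]]]'
```

```text
time: 14.88
tool_pos: [0.6051, -0.3393, 0.0391]
tool_rot: [3.139, -0.003, -3.14]
contact_force: [-0.3, -0.2, 0.4]
opening: 0.0334
grip_force: 25.0
time: 15.3
tool_pos: [0.6068, -0.3416, 0.0397]
tool_rot: [-3.14, 0.002, -3.141]
contact_force: [0.9, -0.4, 0.2]
opening: 0.0423
grip_force: 0.0
time: 15.55
tool_pos: [0.6062, -0.3413, 0.0385]
tool_rot: [-3.141, 0.0, -3.141]
contact_force: [0.2, 0.6, -0.6]
opening: 0.0505
grip_force: 0.0
```

```bash
python3 -m jog '[[[0.1,0,0,-0.02,0],[0.1,0,0,-0.06,0],[0.1,0,0,-0.1,0],[0.4,0.02,0.004,-0.112,0],[0.4,0.055,0.011,-0.112,0]]]'; python3 -m jog '[[[0.4,0.038,0.008,0,0],[0.4,0.077,0.016,0,0],[0.4,0.115,0.024,0,0],[0.4,0.154,0.032,0,0],[0.4,0.19,0.04,0,0]]]'; python3 -m jog '[[[0.4,0.03,0.006,0,0],[0.4,0.0365,0.0075,0,0],[0.4,0.0365,0.0075,0,0],[0.4,0.0365,0.0075,0,0]]]'
python3 - <<'E'
from h import *
cv2.imwrite("pics/top3.png",robot.read_camera("top")[:,:,::-1]);cv2.imwrite("pics/side3.png",robot.read_camera("side")[:,:,::-1])
E
```

```text
time: 15.97
tool_pos: [0.5547, -0.3319, 0.155]
tool_rot: [-3.135, 0.01, -3.14]
contact_force: [-0.2, -0.0, -0.8]
opening: 0.0595
grip_force: 0.0
time: 16.38
tool_pos: [0.3591, -0.2894, 0.1503]
tool_rot: [-3.141, 0.0, -3.141]
contact_force: [-0.2, -1.1, -0.3]
opening: 0.0643
grip_force: 0.0
time: 16.72
tool_pos: [0.3254, -0.2836, 0.1508]
tool_rot: [-3.14, 0.002, 3.141]
contact_force: [1.3, -0.4, 0.4]
opening: 0.0645
grip_force: 0.0
```

View pics/top3.png

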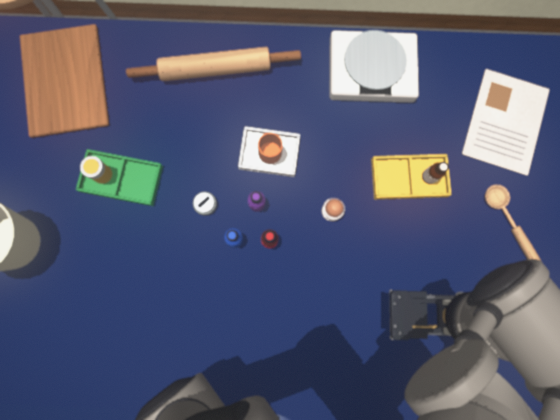

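The top view shows the mustard jar standing in the left green compartment (92,168), the cup in the white tray (270,149), and the white bottle in the right yellow compartment (437,172). The bystanders have not moved, and the gripper is over the paprika jar.

```bash
python3 -m jog '[[[0.4,0.001,0.001,0.04,0],[0.4,0.001,0.001,0.075,0],[0.4,0.001,0.001,0.1,0],[0.4,0.001,0.001,0.114,0],[0.4,0.001,0.001,0.12,0]]]'; python3 -m jog '[[[-1,0,0,0,0],[-1,0,0,0,0],[-1,0,0,0,0],[-1,0,0,0,0],[-1,0,0,0,0]]]' 25; python3 -m jog '[[[-1,0,0,0,0],[-1,0,0,0,0],[-1,0,0,0,0]]]'
```

```text
time: 17.23
tool_pos: [0.3238, -0.281, 0.0277]
tool_rot: [3.139, -0.002, -3.14]
contact_force: [-0.7, -0.2, -0.3]
opening: 0.0643
grip_force: 0.0
time: 17.65
tool_pos: [0.3242, -0.2823, 0.0311]
tool_rot: [-3.14, 0.001, -3.141]
contact_force: [0.5, 0.5, 1.4]
opening: 0.0425
grip_force: 25.0
time: 17.9
tool_pos: [0.3242, -0.2823, 0.031]
tool_rot: [-3.14, 0.002, -3.141]
contact_force: [0.7, 1.0, 7.6]
opening: 0.0423
grip_force: 25.0
```

```bash
python3 -m jog '[[[-1,0,0,-0.015,0],[-1,0,0,-0.045,0],[-1,0,0,-0.08,0],[-1,0,0,-0.11,0],[-1,0,0,-0.12,0]]]'; python3 -m jog '[[[-1,-0.007,0.016,0,0],[-1,-0.02,0.045,0,0],[-1,-0.035,0.079,0,0],[-1,-0.051,0.114,0,0],[-1,-0.067,0.15,0,0]]]'; python3 -m jog '[[[-1,-0.016,0.035,0,0],[-1,-0.031,0.07,0,0],[-1,-0.047,0.105,0,0],[-1,-0.063,0.14,0,0],[-1,-0.0785,0.1755,0,0]]]'; python3 -m jog '[[[-1,-0.016,0.035,0,0],[-1,-0.031,0.07,0,0],[-1,-0.047,0.105,0,0],[-1,-0.063,0.14,0,0],[-1,-0.0785,0.1755,0,0]]]';python3 -m jog '[[[-1,-0.013,0.03,0,0],[-1,-0.022,0.05,0,0],[-1,-0.027,0.06,0,0],[-1,-0.027,0.06,0,0],[-1,-0.027,0.06,0,0]]]'
```

```text
time: 18.32
tool_pos: [0.3246, -0.2831, 0.1542]
tool_rot: [-3.137, 0.004, -3.141]
contact_force: [0.3, -1.3, -0.5]
opening: 0.0424
grip_force: 25.0
time: 18.73
tool_pos: [0.3906, -0.1304, 0.1503]
tool_rot: [-3.141, 0.0, 3.14]
contact_force: [2.1, -1.0, -1.2]
opening: 0.0426
grip_force: 25.0
time: 19.15
tool_pos: [0.4693, 0.0456, 0.1503]
tool_rot: [-3.141, 0.0, -3.141]
contact_force: [1.7, -0.3, -1.3]
opening: 0.0427
grip_force: 25.0
time: 19.57
tool_pos: [0.5477, 0.221, 0.1501]
tool_rot: [-3.141, -0.0, -3.141]
contact_force: [1.3, -1.0, -0.9]
opening: 0.0424
grip_force: 25.0
time: 19.98
tool_pos: [0.574, 0.2793, 0.1495]
tool_rot: [-3.141, -0.001, -3.14]
contact_force: [0.1, -0.4, -1.5]
opening: 0.0425
grip_force: 25.0
```

```bash
python3 -m jog '[[[-1,-0.001,-0.002,0.035,0],[-1,-0.001,-0.002,0.07,0],[-1,-0.001,-0.002,0.095,0],[-1,-0.001,-0.002,0.106,0],[-1,-0.001,-0.002,0.11,0]]]'; python3 -m jog '[[[-1,0,0,0.002,0],[-1,0,0,0.003,0],[-1,0,0,0.003,0],[0.2,0,0,0.003,0],[0.2,0,0,0.003,0]]]';  python3 -m jog '[[[0.2,0,0,0,0],[0.2,0,0,0,0],[0.2,0,0,0,0]]]'
```

```text
time: 20.4
tool_pos: [0.5741, 0.2758, 0.0382]
tool_rot: [-3.14, -0.004, 3.141]
contact_force: [-0.4, 0.5, -1.5]
opening: 0.0426
grip_force: 25.0
time: 20.82
tool_pos: [0.5762, 0.2776, 0.0387]
tool_rot: [3.141, 0.002, -3.141]
contact_force: [0.4, -1.0, 0.8]
opening: 0.0516
grip_force: 0.0
time: 21.07
tool_pos: [0.5756, 0.2774, 0.0376]
tool_rot: [3.141, 0.001, -3.141]
contact_force: [0.5, -0.2, -0.1]
opening: 0.0549
grip_force: 0.0
```

```bash
python3 -m jog '[[[0.2,0,0,-0.02,0],[0.2,0,0,-0.06,0],[0.2,0,0,-0.1,0],[0.2,0.007,-0.015,-0.114,0],[0.2,0.02,-0.042,-0.114,0]]]'; python3 -m jog '[[[0.15,0.0145,-0.035,0,0],[0.15,0.029,-0.07,0,0],[0.15,0.0435,-0.104,0,0],[0.15,0.058,-0.139,0,0],[0.15,0.0725,-0.1735,0,0]]]'; python3 -m jog '[[[0.15,0.0125,-0.03,0,-0.12],[0.15,0.022,-0.055,0,-0.24],[0.15,0.0245,-0.066,0,-0.36],[0.15,0.0245,-0.066,0,-0.48],[0.15,0.0245,-0.066,0,-0.6]]]'; python3 -m jog '[[[0.15,0,0,0,-0.12],[0.15,0,0,0,-0.185],[0.15,0,0,0,-0.185],[0.15,0,0,0,-0.185]]]'
python3 - <<'E'
from h import *
cv2.imwrite("pics/side4.png",robot.read_camera("side")[:,:,::-1])
o=robot.observe();p=o["tool_pos"];r=R.from_euler("xyz",o["tool_rot"])
print(p.round(4),o["qpos"].round(2),"need tool shift",r.inv().apply(np.array([.4585,-.004,.032])-p).round(4))
E
```

```text
time: 21.48
tool_pos: [0.5585, 0.2375, 0.1562]
tool_rot: [3.138, 0.01, -3.139]
contact_force: [0.3, 0.7, -0.1]
opening: 0.0551
grip_force: 0.0
time: 21.9
tool_pos: [0.4821, 0.0604, 0.1515]
tool_rot: [-3.142, 0.001, -3.141]
contact_force: [0.5, -0.8, 0.7]
opening: 0.0527
grip_force: 0.0
time: 22.32
tool_pos: [0.4584, -0.0052, 0.1515]
tool_rot: [-3.141, 0.0, -2.538]
contact_force: [-0.1, -0.2, 0.2]
opening: 0.0529
grip_force: 0.0
time: 22.65
tool_pos: [0.4586, -0.0042, 0.1513]
tool_rot: [-3.141, 0.0, -2.359]
contact_force: [-0.4, -0.1, 0.1]
opening: 0.0527
grip_force: 0.0
[ 0.4586 -0.0042  0.1513] [-0.18  0.31  1.82  0.    1.   -2.53] need tool shift [-0.      0.0002  0.1193]
```

View pics/side4.png

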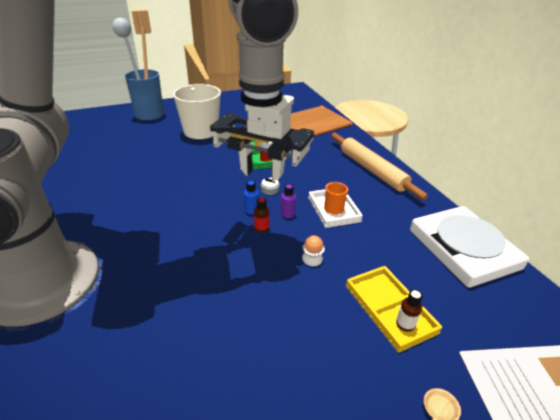

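The side view shows the white bottle upright in the yellow tray at (409,315). The gripper is above the red bottle at (262,215), with its jaws set diagonally so the fingers miss blue (251,200) and purple (289,203).

```bash
python3 -m jog '[[[0.15,0,0,0.04,0],[0.15,0,0,0.075,0],[0.15,0,0,0.1,0],[0.15,0,0,0.114,0],[0.15,0,0,0.119,0]]]'; python3 -m jog '[[[-1,0,0,0,0],[-1,0,0,0,0],[-1,0,0,0,0],[-1,0,0,0,0],[-1,0,0,0,0]]]' 25; python3 -m jog '[[[-1,0,0,0,0],[-1,0,0,0,0],[-1,0,0,0,0]]]'; python3 -m jog '[[[-1,0,0,-0.015,0],[-1,0,0,-0.045,0],[-1,0,0,-0.08,0],[-1,0,0,-0.11,0],[-1,0,0,-0.12,0]]]'; python3 -m jog '[[[-1,0,0,0,0.12],[-1,0,0,0,0.24],[-1,0,0,0,0.36],[-1,0,0,0,0.48],[-1,0,0,0,0.6]]]';python3 -m jog '[[[-1,0,0,0,0.12],[-1,0,0,0,0.185],[-1,0,0,0,0.185]]]'
```

```text
time: 23.12
tool_pos: [0.4571, -0.0039, 0.03]
tool_rot: [3.138, -0.002, -2.358]
contact_force: [-0.5, 0.1, 0.5]
opening: 0.0526
grip_force: 0.0
time: 23.53
tool_pos: [0.4594, -0.0043, 0.0333]
tool_rot: [-3.14, 0.001, -2.357]
contact_force: [0.0, 0.8, 4.2]
opening: 0.0336
grip_force: 25.0
time: 23.78
tool_pos: [0.4594, -0.0043, 0.0333]
tool_rot: [-3.14, 0.002, -2.357]
contact_force: [-0.7, 0.9, 6.7]
opening: 0.0336
grip_force: 25.0
time: 24.2
tool_pos: [0.4604, -0.0045, 0.1566]
tool_rot: [-3.136, 0.004, -2.356]
contact_force: [0.6, -0.2, -0.6]
opening: 0.0336
grip_force: 25.0
time: 24.62
tool_pos: [0.4584, -0.0042, 0.1525]
tool_rot: [-3.142, 0.0, -2.962]
contact_force: [0.6, -0.5, -0.8]
opening: 0.0337
grip_force: 25.0
time: 24.87
tool_pos: [0.4584, -0.0042, 0.1524]
tool_rot: [3.142, 0.0, 3.139]
contact_force: [-0.1, 0.1, -0.2]
opening: 0.0336
grip_force: 25.0
```

```bash
python3 -m jog '[[[-1,-0.009,-0.016,0,0],[-1,-0.025,-0.046,0,0],[-1,-0.043,-0.079,0,0],[-1,-0.062,-0.113,0,0],[-1,-0.08,-0.146,0,0]]]'; python3 -m jog '[[[-1,-0.0185,-0.034,0,0],[-1,-0.037,-0.067,0,0],[-1,-0.053,-0.097,0,0],[-1,-0.06,-0.109,0,0],[-1,-0.0615,-0.112,0,0]]]'; python3 -m jog '[[[-1,0,0,0,0],[-1,0,0,0,0],[-1,0,0,0,0]]]'
```

```text
time: 25.28
tool_pos: [0.5392, -0.1518, 0.1524]
tool_rot: [-3.142, 0.0, -3.138]
contact_force: [0.2, 0.3, -1.1]
opening: 0.034
grip_force: 25.0
time: 25.7
tool_pos: [0.6006, -0.2651, 0.1514]
tool_rot: [-3.141, 0.0, 3.141]
contact_force: [-0.1, -0.0, -0.2]
opening: 0.0333
grip_force: 25.0
time: 25.95
tool_pos: [0.5997, -0.2608, 0.1523]
tool_rot: [3.141, -0.001, -3.14]
contact_force: [-0.2, 0.2, -0.8]
opening: 0.033
grip_force: 25.0
```

Bottle height at grasp was 0.0333, so I release at about 0.039.

```bash
python3 -m jog '[[[-1,0,0,0.035,0],[-1,0,0,0.07,0],[-1,0,0,0.095,0],[-1,0,0,0.106,0],[-1,0,0,0.11,0]]]'; python3 -m jog '[[[-1,0,0,0.002,0],[-1,0,0,0.003,0],[-1,0,0,0.003,0],[0.1,0,0,0.003,0],[0.1,0,0,0.003,0]]]';  python3 -m jog '[[[0.1,0,0,0,0],[0.1,0,0,0,0],[0.1,0,0,0,0]]]'; python3 -m jog '[[[0.1,0,0,-0.02,0],[0.1,0,0,-0.06,0],[0.1,0,0,-0.1,0],[0.1,0.02,0,-0.135,0],[0.1,0.05,0.01,-0.14,0]]]'; python3 -m jog '[[[0.1,0.035,0.01,0,0],[0.1,0.07,0.02,0,0],[0.1,0.105,0.03,0,0],[0.1,0.14,0.04,0,0],[0.1,0.15,0.05,0,0]]]'; python3 -m jog '[[[0.1,0,0,0,0],[0.1,0,0,0,0],[0.1,0,0,0,0]]]'
python3 - <<'E'
from h import *
t=robot.read_camera("top")[:,:,::-1];s=robot.read_camera("side")[:,:,::-1]
cv2.imwrite("pics/top5.png",t);cv2.imwrite("pics/side5.png",s)
cv2.imwrite("pics/cs5.png",cv2.resize(s[110:350,180:450],None,fx=2.4,fy=2.4,interpolation=2))
E
```

```text
time: 26.37
tool_pos: [0.599, -0.2606, 0.0404]
tool_rot: [3.139, -0.003, -3.14]
contact_force: [0.0, -0.6, -1.0]
opening: 0.0335
grip_force: 25.0
time: 26.78
tool_pos: [0.6008, -0.2625, 0.0406]
tool_rot: [-3.14, 0.002, -3.141]
contact_force: [0.6, -1.0, 0.2]
opening: 0.0422
grip_force: 0.0
time: 27.03
tool_pos: [0.6002, -0.2623, 0.0395]
tool_rot: [-3.141, 0.0, -3.141]
contact_force: [-0.3, -1.0, -0.4]
opening: 0.0506
grip_force: 0.0
time: 27.45
tool_pos: [0.5538, -0.255, 0.1861]
tool_rot: [-3.134, 0.012, -3.141]
contact_force: [0.6, -0.2, 0.9]
opening: 0.0507
grip_force: 0.0
time: 27.87
tool_pos: [0.3958, -0.2009, 0.1791]
tool_rot: [3.14, -0.003, 3.141]
contact_force: [-0.2, 0.8, 0.5]
opening: 0.0507
grip_force: 0.0
time: 28.12
tool_pos: [0.4012, -0.203, 0.1796]
tool_rot: [-3.141, 0.002, -3.141]
contact_force: [0.8, 0.1, -0.4]
opening: 0.0506
grip_force: 0.0
```

View pics/top5.png

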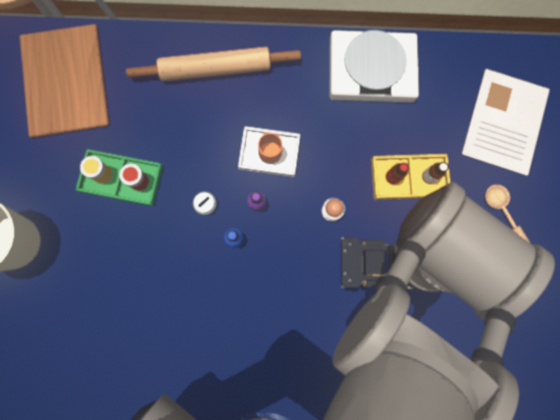

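View pics/cs5.png

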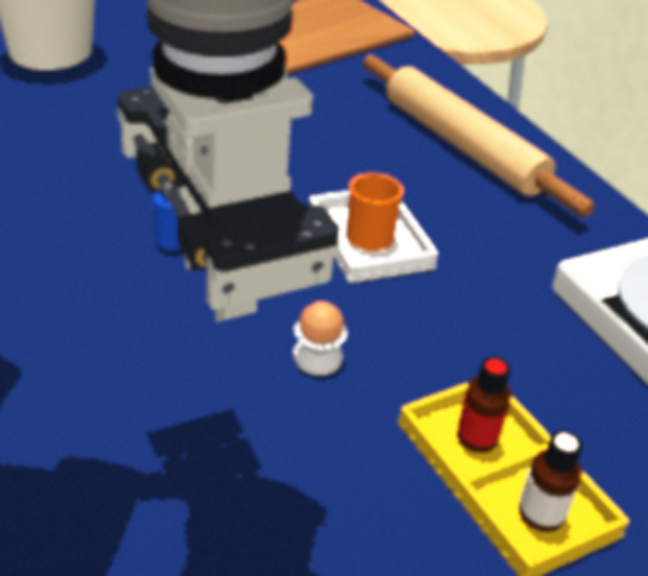

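Top view: mustard (92,167) and paprika (131,176) stand in separate green compartments, and the cup is in the white tray (270,149). Red (399,172) and white (437,172) are in separate yellow compartments. Egg (333,208) and timer (204,203) have not moved. The crop shows the bottles and cup upright, and the robot touches nothing.

```bash
python3 -c "
from cell import robot
print(robot.hand_in())"
```

```text
the job is handed in; nothing more can be done
None
```

I handed the job in at about 28 s of the 120 s: both essence bottles are in the yellow tray and both spice jars in the green tray, one per compartment, and the cup is in the white tray, all upright in the last pictures, with the egg and timer unmoved; the hand-in gave no verdict.

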